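# Set a counting-frame rod against the stop and lock it

## Task

Push the loose wooden rod along the V-groove of the marking jig until its end touches the metal end stop. Then turn the sunken black knob clockwise as far as it goes, so that the bolt slides out over the rod, and let go. Leave the counting frame, the notebook and the pencil pot where they are.

Things in the scene. Friction and masses are not known exactly. Their poses are not given: they have to be found in the camera images.
- jig: Wood marking jig, fixed to the table. Origin on the table top under the middle of the groove block; x along the groove towards the stop, y towards the knob, z up. Dark groove block x -130 to 130 mm, y -30 to 30, top z 25. V-groove on y = 0, full length, 90 degrees, 28 mm wide, 14 deep, open at the -x end. End stop: upright aluminium plate across the groove, x 115 to 130, y -30 to 30, top z 45.
- rod: Loose round rod of pale wood, 150 mm long, 24 mm diameter, 50 g, flat ends, lying in the groove short of the stop. Origin at its middle on its axis; x along it, towards the stop at the start (it may roll about x). In the groove its axis is 28 mm above the table, so it stands 15 mm above the groove block. Slides lightly (under 2 N). Touching the stop, its middle is at jig x = 40 mm.
- stop_face (a point): Point on the end stop's face that the rod's end must touch, at the height of the rod's axis (jig x 115, y 0, z 28 mm). Axes as the jig's.
- well_rim (a point): Centre of the rim of the round well that the knob is sunk in: 84 mm in diameter, 30 mm deep, rim 40 mm and floor 10 mm above the table, at jig x 60, y 90 mm. It is cut in a square plywood block, jig x 7 to 113, y 37 to 143 mm. A low aluminium guide for the bolt stands on this block at its groove side, jig x 39 to 81, y 37 to 48, top 53 mm above the table. Axes as the jig's.
- knob_grip (a point): Middle of the black knob's grip bar, on its vertical axis, 30 mm above the table. The bar is 44 mm long (this point's x), 14 mm thick (y), from 12 to 37 mm above the table, on a disc 36 mm in diameter whose top is 13 mm above the table (keep fingertips above it).
- lock_knob (a joint): Turn of the knob in rad, growing clockwise seen from above; 0 = bar along the groove (bolt back), 1.5 = end of travel, bar about square to the groove (bolt fully out). It stays where it is left; friction 0.05 N m, no spring.
- bolt_tip (a point): Middle of the front end of the flat steel bolt (24 mm wide, 6 mm thick), 45.5 mm above the table. The knob drives it: 18 mm per rad towards the groove (jig -y), from y 19.5 at joint 0 to y -7.5 mm at 1.5, over the top of the rod with 2 mm to spare. Axes as the jig's.
- counting_frame: Bystander: small wooden frame with white beads, 148 x 110 mm, 22 mm high, lying on the table. Origin at the centre of its underside, x along its length.
- notebook: Bystander: spiral notebook, 105 x 148 mm, 10 mm thick, flat on the table. Origin at the centre of its underside, spiral along its -x edge.
- pencil_pot: Bystander: cardboard pot, 72 mm in diameter, 95 mm high, pencils up to 175 mm above the table. Origin at the centre of its underside.
There are look-alikes about, which are no part of the job. What is meant by the rod is not blue, orange or turquoise, and is the larger of those in its own colour.

How it is judged (in metres and radians):
On the way, in this order (a step that is already met when the one before it is completed fails the run):
1. the rod lies in the groove with its end against the stop, the knob not yet locked (x of rod in the frame of jig above 0.038 m and y of rod in the frame of jig between -0.004 and 0.004 m and z of rod in the frame of jig between 0.024 and 0.032 m and angle between the x axis of rod and the x axis of jig, either way round below 0.04 rad and linear speed of rod below 0.02 m/s and value of joint lock_knob below 0.8 rad), for 0.2 s.
2. the knob is turned clockwise to the end of its travel, the rod still against the stop (x of rod in the frame of jig above 0.038 m and y of rod in the frame of jig between -0.004 and 0.004 m and z of rod in the frame of jig between 0.024 and 0.032 m and angle between the x axis of rod and the x axis of jig, either way round below 0.04 rad and linear speed of rod below 0.02 m/s and value of joint lock_knob above 1.35 rad), for 0.2 s.
At the end, for the whole second after the job is handed in: The rod lies at rest in the V-groove (axis within 4 mm of its place and 0.04 rad of the groove) with its end within 2 mm of the stop; the knob is at rest within 0.15 rad of its clockwise end (all of step 2 and velocity of joint lock_knob between -0.05 and 0.05 rad/s); the robot touches nothing.
It fails at once if the counting frame is moved by more than 20 mm (distance of counting_frame from where it was at the start of the episode above 0.02 m).
It fails at once if the notebook is moved by more than 20 mm (distance of notebook from where it was at the start of the episode above 0.02 m).
It fails at once if the pencil pot is moved by more than 20 mm (distance of pencil_pot from where it was at the start of the episode above 0.02 m).
It also fails if it takes over 42 s, if anything falls off the work surface, if the arm or the gripper's body presses on something with over 40 N, if the wrist force passes 120 N, or if a joint passes its speed limit or range.

## Robot

A 6-joint arm with a two-finger parallel gripper is mounted at the origin on the work surface. World frame = base frame: x ahead of the robot, y to its left, z up, the work surface at z = 0. Lengths are in mm, angles in rad, forces in N, time in s.
With the tool pointing down it reaches from about 400 to 925 mm from the base axis. Payload 12.5 kg.
Tool frame: the origin (TCP) lies on the centre line of the jaws, within the pads' length; the fingertips stand 19 mm ahead of it and the grasp point (between the pads) is the TCP; y points along the fingers, x is the direction in which the jaws open and shut, and the axes are right-handed (so a half turn about y gives the same grasp; the last joint's range is limited). The gripper opens to 95 mm and grips with 3 to 60 N. Pads are 20 mm wide; open, the fingers measure 119 mm over their backs; the gripper's body (75 mm by 180 mm) begins 59 mm behind the grasp point.
Start: joints at [1.126, 0.491, 1.559, -0, 1.092, -0.106], TCP at [207.705, 589.494, 233.661] pointing down, gripper open.
Joint ranges: [-3.1, 3.1], [-0.84, 2.19], [0.05, 2.79], [-1.13, 4.28], [0.06, 2.93], [-2.69, 2.69]. Speed limits (rad/s): [2.22, 2.22, 2.79, 3.14, 3.14, 3.14].

## Interface

Orientations are given as [roll, pitch, yaw] about the fixed x, y, z axes, in that order (R = Rz(yaw) Ry(pitch) Rx(roll)).
In Python, from cell import env gives the robot as it stands. The module is installed in compiled form; this text tells all that it offers.
- The arm moves only by the tool move_arm, never from a script. Its argument "rows" is a list of rows, each an object of numbers: "tx", "ty", "tz": the shift along the tool's x, y, z in cm; "rx", "ry", "rz": the turn, a rotation vector about the tool's x, y, z in rad; "grip": the opening in per cent of the stroke, from 0 (shut) to 100 (fully open). In form: [{"tx": .., "ty": .., "tz": .., "rx": .., "ry": .., "rz": .., "grip": ..}, ...]. A call has 1 to 10 rows; each row shifts and turns the commanded pose from where the row before left it, along the tool's axes as they then stand; what a row does not reach is not made up. A row lasts 1/12 s, in which the tool goes at most 41.7 mm and 7.16 degrees, less where a joint would pass 70% of its speed; a pose out of reach is approached as far as the arm can. A call is refused whole if a number of a shift passes 4.17 or a number of a turn 0.125, either way. A call with a gripper value outside its range is refused whole. The fingers move at their own pace and stop on an object; the grip force is fixed at half the most. Time passes only in rows, so rows that do not move let the fingers close. It gives the time, the measured TCP pose, the force and the opening at its end, in the units of the state.
- env.state(): the state, without advancing time (a new reading comes with each control period).
- env.read_camera(name): name is "scene" or "side" or "wrist"; returns (picture, depth): 400x640x3 uint8, blue, green, red; 400x640 float32, mm along the optical axis (not along the pixel's ray), 0 where there is no reading.
- env.calibration(name): a dict with "vertical_fov" (degrees; the focal length in pixels is half the picture's height over the tangent of half this angle, whatever the lens; pixels are square), "cx", "cy" (the principal point, pixels), "eye" and "rotation" of the camera in the world. Camera axes: x right, y up, looking along -z (the intrinsics and any distortion apply to the point x, -y, -z); pixel columns grow to the right and rows downward; lengths in mm; the calibration is good to about 2 mm. A picture is of the moment at which its call begins: read the wrist's pose just before it. calibration takes no time and is no camera call; for the wrist camera it gives the pose at the moment of the call.
- env.job_done(): hands the job in, once; it reports no verdict.
The state is a dict: "t": time; "joints": joint angles; "qvel": joint speeds; "tau": joint torques, N m; "eef_pos": TCP position; "tcp_rot": TCP orientation; "ft_force": force on the tool from outside, world axes, zero at the start; "moment": the same for the moment, N m; "opening": opening from 0.0 (shut) to 1.0 (fully open).
Only numpy, scipy, OpenCV 4.12 (cv2) and the standard library are available. Lean on these libraries where they do the work, as an engineer would, in place of code of your own. Each camera call takes 0.05 s, during which the arm holds its last target.

## Working session

There is one attempt and no reset: what is moved stays moved. The work goes in short steps, Python scripts to look and compute and a tool call to move; the robot and the scene stay as the last step left them, time stands still between calls to the robot, and variables do not carry over. Pictures are saved under pics/ and viewed, and the job is handed in when it is done.

Besides the shell and the picture viewer there is one more tool, called after ">>>" as a command line: name --argument value ..., lists and objects as JSON in quotes. move_arm: Moves the arm, as the interface text tells. Its arguments: {"type":"object","properties":{"rows":{"type":"array"}},"required":["rows"]}

```bash
mkdir -p pics
python3 - <<'E'
from cell import env
import cv2,numpy as np,pickle
print(env.state())
d={}
for n in("scene","side","wrist"):
    c=env.calibration(n);im,dp=env.read_camera(n);d[n]=(c,im,dp);cv2.imwrite(f"pics/{n}0.png",im);print(n,c)
pickle.dump(d,open("d0.pkl","wb"))
E
```

```text
{'t': 0.0, 'joints': array([ 1.12639637e+00,  4.91591857e-01,  1.55946152e+00, -8.29635798e-06,
        1.09171488e+00, -1.05587435e-01]), 'qvel': array([-0.0018984 ,  0.00012928,  0.00086276,  0.00239828, -0.00114532,
        0.00055634]), 'tau': array([-3.47251525e-04, -6.12629128e+01, -2.58192337e+01,  6.91622542e-02,
        4.82313358e-02, -9.54843654e-05]), 'eef_pos': array([207.6024433 , 589.268116  , 233.03752172]), 'tcp_rot': array([-1.57067975e+00,  1.16982877e-03,  1.23198770e+00]), 'ft_force': array([-0.13065848, -0.14001859, -0.50111269]), 'moment': array([ 0.02169563,  0.01394663, -0.04160077]), 'opening': 1.0043605029362122}
scene {'vertical_fov': 51.35874728846764, 'cx': 314.75545145045083, 'cy': 199.37925474253353, 'eye': array([1013.49099943, -142.10901005,  938.89662725]), 'rotation': array([0.54296938, 0.00280948, 1.2387887 ])}
side {'vertical_fov': 50.68519383198517, 'cx': 319.00895664008607, 'cy': 201.00977984643944, 'eye': array([ 361.64604752, -484.31722244,  719.42456088]), 'rotation': array([ 0.69636665,  0.00993107, -0.27604663])}
wrist {'vertical_fov': 58.64876937080744, 'cx': 316.9884966674197, 'cy': 206.63199335211075, 'eye': array([142.49262321, 612.3186822 , 384.76262116]), 'rotation': array([-2.47996029e-01,  5.24569301e-04,  1.23240604e+00])}
```

View pics/scene0.png

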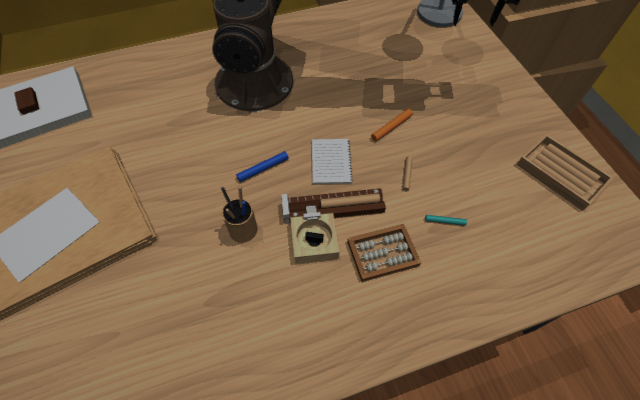

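View pics/side0.png

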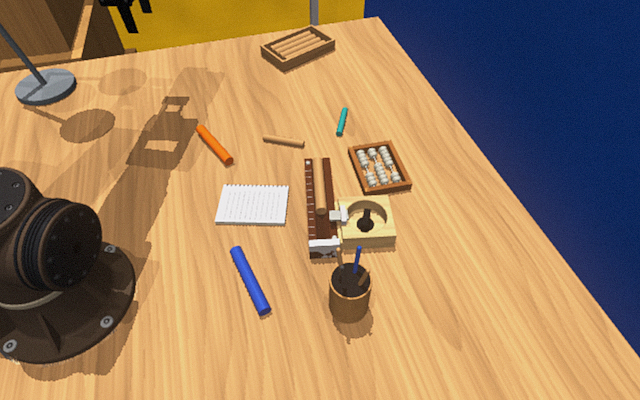

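View pics/wrist0.png

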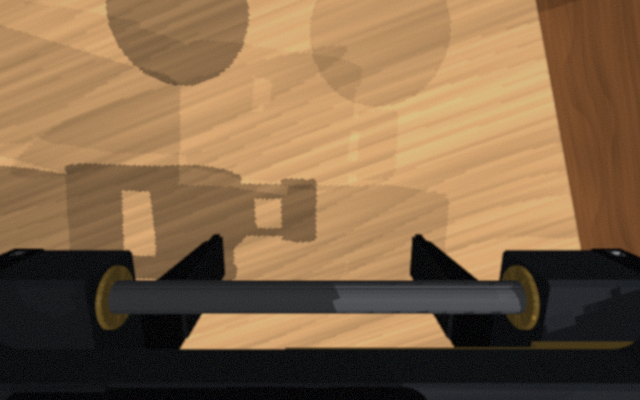

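```bash
cat > h.py <<'E'
import numpy as np,cv2
from scipy.spatial.transform import Rotation as R
def f(c): return 200/np.tan(np.radians(c["vertical_fov"])/2)
def Rm(c): return R.from_euler("xyz",c["rotation"]).as_matrix()
def unproj(c,u,v,d):
    F=f(c);u,v,d=map(np.asarray,(u,v,d))
    p=np.stack([(u-c["cx"])/F*d,-(v-c["cy"])/F*d,-d*np.ones_like(u)],-1)
    return p@Rm(c).T+c["eye"]
def onz(c,u,v,z):
    a=unproj(c,float(u),float(v),1.0);r=a-c["eye"]
    return c["eye"]+r*(z-c["eye"][2])/r[2]
def proj(c,P):
    q=(np.asarray(P)-c["eye"])@Rm(c);F=f(c)
    return np.stack([c["cx"]+F*q[...,0]/-q[...,2],c["cy"]-F*q[...,1]/-q[...,2]],-1)
E
python3 - <<'E'
import pickle,cv2,numpy as np
from h import *
d=pickle.load(open("d0.pkl","rb"))
c,im,dp=d["scene"]
cv2.imwrite("pics/sc_z.png",cv2.resize(im[180:280,270:430],None,fx=5,fy=5,interpolation=cv2.INTER_CUBIC))
c2,im2,dp2=d["side"]
cv2.imwrite("pics/si_z.png",cv2.resize(im2[140:270,290:420],None,fx=4.6,fy=4.6,interpolation=cv2.INTER_CUBIC))
for n in("scene","side"):
    c,im,dp=d[n]; v,u=np.mgrid[0:400,0:640]; P=unproj(c,u.astype(float),v.astype(float),dp.astype(float))
    for (a,b) in ([(350,250),(290,260),(330,180),(315,240)] if n=="scene" else [(250,205),(300,260),(370,218),(390,210)]): print(n,a,b,P[b,a].round(1))
E
```

```text
scene 350 250 [645.2  73.    6.7]
scene 290 260 [618.7 -72.4  -2. ]
scene 330 180 [437.   97.3   7.3]
scene 315 240 [599.4  -1.4  23.3]
side 250 205 [369.2 119.8   9.7]
side 300 260 [441.  -38.9  -2.1]
side 370 218 [608.   14.4   8. ]
side 390 210 [6.439e+02 6.000e-01 3.910e+01]
```

View pics/sc_z.png

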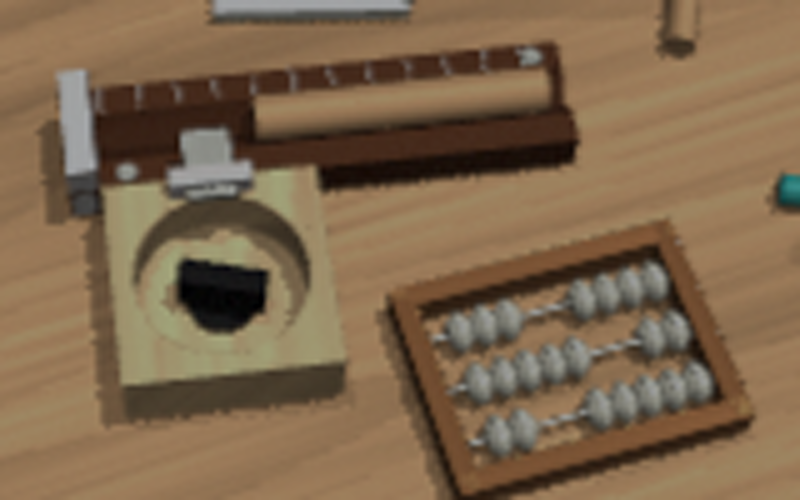

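View pics/si_z.png

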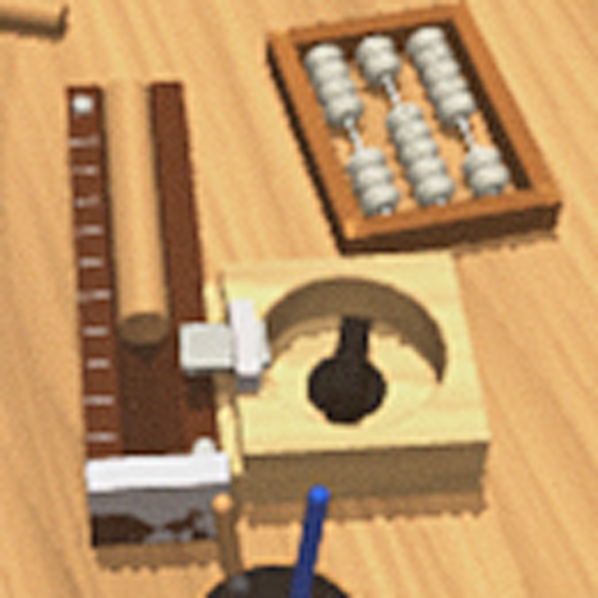

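```bash
cat > fit.py <<'E'
import pickle,cv2,numpy as np
from h import *
from scipy.optimize import least_squares
d=pickle.load(open("d0.pkl","rb"))
S=[((130,-30,45),(58,72)),((115,-30,45),(86,70)),((130,30,45),(68,178)),((115,30,45),(97,172)),((-130,-30,25),(556,42)),((-130,30,25),(572,117)),((113,143,40),(124,385)),((7,143,40),(345,362)),((7,37,40),(320,168)),((113,37,40),(103,187))]
T=[((7,37,40),(218,272)),((7,143,40),(452,258)),((113,143,40),(488,442)),((113,37,40),(240,445)),((115,-30,45),(87,462)),((115,30,45),(226,455)),((130,-30,45),(90,490)),((130,30,45),(228,480)),((-130,-30,25),(67,87)),((-130,30,25),(182,83))]
Pj=[np.array([a for a,_ in X],float) for X in(S,T)]
px=[(np.array([b for _,b in S])+.5)/5-.5+[270,180],(np.array([b for _,b in T])+.5)/4.6-.5+[290,140]]
def W(p,P):
    return P@R.from_euler("z",p[2]).as_matrix().T+[p[0],p[1],0]
def res(p,w=(1,1)):
    return np.concatenate([w[i]*(proj(d[n][0],W(p,Pj[i]))-px[i]).ravel() for i,n in enumerate(("scene","side"))])
if __name__=="__main__":
    for w in((1,1),(1,0),(0,1)):
        r=least_squares(res,[540,0,-1.6],args=(w,),loss="soft_l1");print(r.x)
        if w==(1,1):
            print(res(r.x).reshape(-1,2).round(1).tolist());np.save("jig.npy",r.x);p=r.x
    for i,n in enumerate(("scene","side")):
        c,im,_=d[n];im=cv2.resize(im,None,fx=2,fy=2)
        def L(a,col=(0,255,0)):
            q=(proj(c,W(p,np.array(a,float)))*2+.5).round().astype(int);cv2.polylines(im,[q],True,col,1)
        L([(130,-30,45),(115,-30,45),(115,30,45),(130,30,45)]);L([(-130,-30,25),(115,-30,25),(115,30,25),(-130,30,25)])
        L([(7,37,40),(113,37,40),(113,143,40),(7,143,40)])
        t=np.linspace(0,6.28,40);L(np.c_[60+42*np.cos(t),90+42*np.sin(t),40+0*t],(0,0,255))
        L([(38,83,37),(82,83,37),(82,97,37),(38,97,37)],(255,0,0))
        cv2.imwrite(f"pics/fit_{n}.png",cv2.resize(im[360:560,540:860] if i==0 else im[280:540,580:840],None,fx=2.3,fy=2.3))
    # rod via side depth
    for n in("scene","side"):
        c,im,dp=d[n]; v,u=np.mgrid[0:400,0:640]; P=unproj(c,u.astype(float),v.astype(float),dp.astype(float))
        Q=(P-[p[0],p[1],0])@R.from_euler("z",p[2]).as_matrix()
        m=(abs(Q[...,1])<9)&(Q[...,2]>31)&(Q[...,2]<50)&(abs(Q[...,0])<112)&(im[...,2]>120)
        q=Q[m];print(n,m.sum(),np.percentile(q[:,0],[1,10,50,90,99]).round(1),q[:,1:].mean(0))
        for nm,(x,y) in dict(rod0=(-110,0),).items(): pass
E
python3 fit.py
```

```text
[515.77699029  77.0667297   -1.78524186]
[[-0.1, -0.3], [0.2, -0.5], [-0.2, -1.0], [0.1, -0.4], [0.3, -0.4], [1.8, 4.4], [-0.2, 0.0], [0.6, -0.3], [-0.7, -0.7], [0.0, -0.0], [0.7, -1.2], [-0.3, -0.9], [0.8, 0.1], [0.8, 2.5], [-0.3, 0.1], [0.4, -0.1], [-0.6, 0.5], [0.7, 0.9], [-0.4, 0.2], [0.1, -0.2]]
[515.8884014   76.44565154   4.50475041]
[515.74294639  77.61874771  -1.78961862]
scene 328 [-110.4  -97.2  -39.1   18.    31.3] [ 1.98800523 37.91314731]
side 404 [-107.7  -93.9  -34.2   21.    32. ] [-2.38393305e-02  3.78106987e+01]
```

View pics/fit_scene.png

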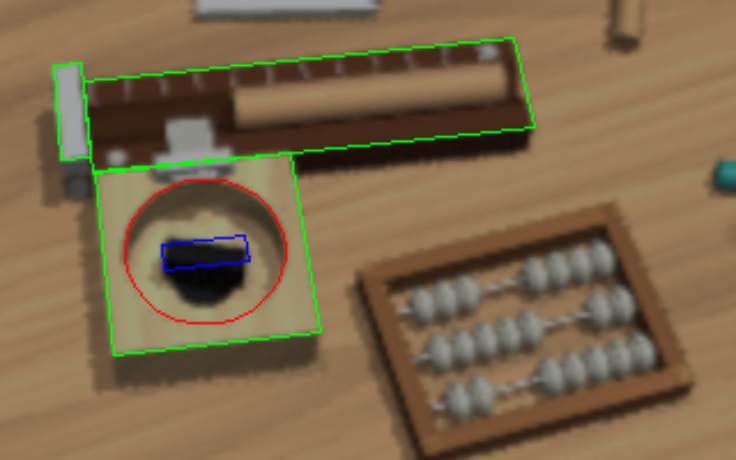

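View pics/fit_side.png

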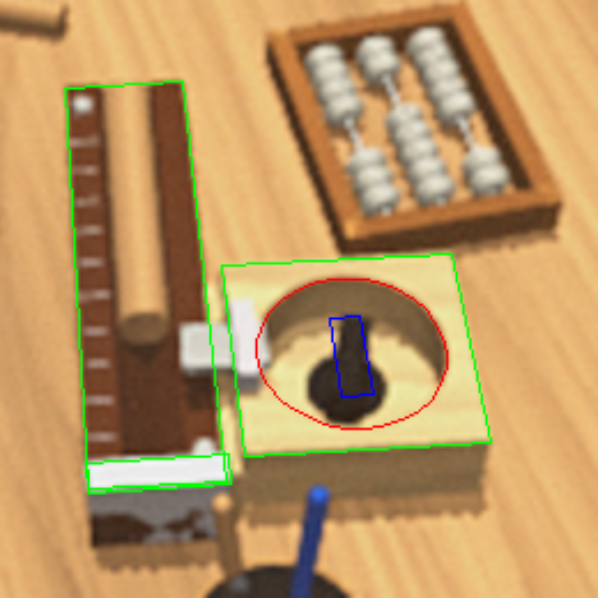

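Run:
```python
import pickle,numpy as np
from h import *
d=pickle.load(open("d0.pkl","rb"));p=np.load("jig.npy");Rj=R.from_euler("z",p[2]).as_matrix()
for n in("scene","side"):
    c,im,dp=d[n]; v,u=np.mgrid[0:400,0:640]; P=unproj(c,u.astype(float),v.astype(float),dp.astype(float))
    Q=(P-[p[0],p[1],0])@Rj
    m=(Q[...,2]>60)&(Q[...,2]<200)&(abs(Q[...,0])<330)&(abs(Q[...,1])<250)&(P[...,0]>350)
    q=Q[m];print(n,m.sum(),np.percentile(q,[1,50,99],axis=0).round(0))
    if n=="scene":
        m=(Q[...,2]>15)&(Q[...,2]<45)&(np.hypot(Q[...,0]-60,Q[...,1]-90)<34)&(im.max(2)<50)
        q=Q[m][:,:2];mu=q.mean(0);w,V=np.linalg.eigh(np.cov(q.T));print("knob",m.sum(),mu,V[:,1],w)
W=lambda a:(Rj@np.array(a,float)+[p[0],p[1],0]).round(1)
for a in [(-140,0,0),(-124,0,0),(-45,0,0),(40,0,0),(60,90,0)]: print(a,W(a))
```

```text
scene 944 [[201.   6.  62.]
 [234.  47.  95.]
 [267.  73. 166.]]
knob 145 [60.91460071 93.60215031] [-0.95828262  0.28582237] [ 19.27820206 139.54860736]
side 1799 [[202.   3.  62.]
 [247.  36.  94.]
 [270.  70. 168.]]
(-140, 0, 0) [545.6 213.9   0. ]
(-124, 0, 0) [542.2 198.2   0. ]
(-45, 0, 0) [525.4 121.    0. ]
(40, 0, 0) [507.3  38.    0. ]
(60, 90, 0) [590.9  -0.7   0. ]
```

>>> move_arm --rows '[{"ry":0.12},{"ry":0.12},{"ry":0.12},{"ry":0.12},{"ry":0.12},{"ry":0.12},{"ry":0.12},{"ry":0.12},{"ry":0.12},{"ry":0.12}]'

```text
validation failed for argument at $.ro...
```

>>> move_arm --rows '[{"ry":0.12,"grip":0},{"ry":0.12,"grip":0},{"grip":0},{"grip":0}]'

```text
validation failed for argument at $.ro...
```

>>> move_arm --rows '[{"tx":0,"ty":0,"tz":0,"rx":0,"ry":0.12,"rz":0,"grip":0},{"tx":0,"ty":0,"tz":0,"rx":0,"ry":0.12,"rz":0,"grip":0},{"tx":0,"ty":0,"tz":0,"rx":0,"ry":0.12,"rz":0,"grip":0},{"tx":0,"ty":0,"tz":0,"rx":0,"ry":0.12,"rz":0,"grip":0},{"tx":0,"ty":0,"tz":0,"rx":0,"ry":0.12,"rz":0,"grip":0},{"tx":0,"ty":0,"tz":0,"rx":0,"ry":0.12,"rz":0,"grip":0},{"tx":0,"ty":0,"tz":0,"rx":0,"ry":0.12,"rz":0,"grip":0},{"tx":0,"ty":0,"tz":0,"rx":0,"ry":0.12,"rz":0,"grip":0},{"tx":0,"ty":0,"tz":0,"rx":0,"ry":0.12,"rz":0,"grip":0},{"tx":0,"ty":0,"tz":0,"rx":0,"ry":0.12,"rz":0,"grip":0}]'

```text
t: 0.98
eef_pos: [207.7, 589.4, 233.4]
tcp_rot: [-1.571, 0.0, 0.026]
ft_force: [0.0, -0.2, 0.2]
opening: 0.355
```

>>> move_arm --rows '[{"tx":0,"ty":0,"tz":0,"rx":0,"ry":0.12,"rz":0,"grip":0},{"tx":0,"ty":0,"tz":0,"rx":0,"ry":0.12,"rz":0,"grip":0},{"tx":3.15,"ty":0,"tz":-2.27,"rx":0,"ry":0,"rz":0,"grip":0},{"tx":3.15,"ty":0,"tz":-2.27,"rx":0,"ry":0,"rz":0,"grip":0},{"tx":3.15,"ty":0,"tz":-2.27,"rx":0,"ry":0,"rz":0,"grip":0},{"tx":3.15,"ty":0,"tz":-2.27,"rx":0,"ry":0,"rz":0,"grip":0},{"tx":3.15,"ty":0,"tz":-2.27,"rx":0,"ry":0,"rz":0,"grip":0},{"tx":3.15,"ty":0,"tz":-2.27,"rx":0,"ry":0,"rz":0,"grip":0},{"tx":3.15,"ty":0,"tz":-2.27,"rx":0,"ry":0,"rz":0,"grip":0},{"tx":3.15,"ty":0,"tz":-2.27,"rx":0,"ry":0,"rz":0,"grip":0}]'

```text
t: 1.82
eef_pos: [417.7, 358.2, 233.6]
tcp_rot: [-1.571, 0.0, -0.208]
ft_force: [1.3, 1.1, -0.2]
opening: 0.005
```

>>> move_arm --rows '[{"tx":3.15,"ty":0,"tz":-2.27,"rx":0,"ry":0,"rz":0,"grip":0},{"tx":3.15,"ty":0,"tz":-2.27,"rx":0,"ry":0,"rz":0,"grip":0},{"tx":3.15,"ty":0,"tz":-2.27,"rx":0,"ry":0,"rz":0,"grip":0},{"tx":3.15,"ty":0,"tz":-2.27,"rx":0,"ry":0,"rz":0,"grip":0},{"tx":3.15,"ty":0,"tz":-2.27,"rx":0,"ry":0,"rz":0,"grip":0},{"tx":0,"ty":0,"tz":0,"rx":0,"ry":0,"rz":0,"grip":0},{"tx":0,"ty":0,"tz":0,"rx":0,"ry":0,"rz":0,"grip":0}]'

```text
t: 2.4
eef_pos: [548.3, 214.6, 233.1]
tcp_rot: [-1.571, 0.001, -0.211]
ft_force: [0.1, -0.2, 0.1]
opening: 0.005
```

Run:
```python
from cell import env
import cv2,pickle,numpy as np
from h import *
c=env.calibration("wrist");im,dp=env.read_camera("wrist");pickle.dump((c,im,dp),open("w1.pkl","wb"))
p=np.load("jig.npy");Rj=R.from_euler("z",p[2]).as_matrix()
def L(a):
    q=(proj(c,np.array(a,float)@Rj.T+[p[0],p[1],0])).round().astype(int);cv2.polylines(im,[q],True,(0,255,0),1)
L([(130,-30,45),(115,-30,45),(115,30,45),(130,30,45)]);L([(-130,-30,25),(115,-30,25),(115,30,25),(-130,30,25)])
L([(7,37,40),(113,37,40),(113,143,40),(7,143,40)])
cv2.imwrite("pics/w1.png",im);print(env.state()["eef_pos"],c)
```

```text
[547.40388552 215.6682331  233.19028978] {'vertical_fov': 58.64876937080744, 'cx': 316.9884966674197, 'cy': 206.63199335211075, 'eye': array([562.32205697, 281.79211543, 384.70682448]), 'rotation': array([-0.24759574,  0.00031981, -0.21077153])}
```

View pics/w1.png

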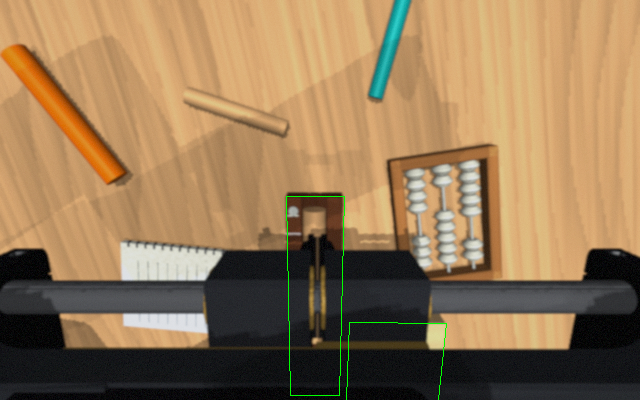

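>>> move_arm --rows '[{"tx":-0.14,"ty":3.6,"tz":0,"rx":0,"ry":0,"rz":0,"grip":0},{"tx":0,"ty":3.6,"tz":0,"rx":0,"ry":0,"rz":0,"grip":0},{"tx":0,"ty":3.6,"tz":0,"rx":0,"ry":0,"rz":0,"grip":0},{"tx":0,"ty":3.6,"tz":0,"rx":0,"ry":0,"rz":0,"grip":0},{"tx":0,"ty":3.0,"tz":0,"rx":0,"ry":0,"rz":0,"grip":0},{"tx":0,"ty":0,"tz":0,"rx":0,"ry":0,"rz":0,"grip":0},{"tx":0,"ty":0,"tz":0,"rx":0,"ry":0,"rz":0,"grip":0}]'

```text
t: 3.03
eef_pos: [545.0, 217.4, 59.2]
tcp_rot: [-1.572, 0.002, -0.207]
ft_force: [-0.0, 1.0, -0.2]
opening: 0.002
```

```bash
cat > st.py <<'E'
from cell import env
import numpy as np
from h import *
p=np.load("jig.npy");Rj=R.from_euler("z",p[2]).as_matrix()
s=env.state();print(s["t"],"jig",((s["eef_pos"]-[p[0],p[1],0])@Rj).round(1),"yaw rel",s["tcp_rot"][2]-(p[2]+np.pi/2),"Fjig",(s["ft_force"]@Rj).round(1),s["opening"])
E
python3 st.py
```

```text
3.0333 jig [-143.4   -1.3   59.2] yaw rel 0.00792729864580477 Fjig [-1.  -0.2 -0.2] 0.002361864243981135
```

>>> move_arm --rows '[{"tx":0.1,"ty":0.6,"tz":0,"rx":0,"ry":0,"rz":0,"grip":0},{"tx":0,"ty":0.65,"tz":0,"rx":0,"ry":0,"rz":0,"grip":0},{"tx":0,"ty":0,"tz":0,"rx":0,"ry":0,"rz":0,"grip":0},{"tx":0,"ty":0,"tz":0,"rx":0,"ry":0,"rz":0,"grip":0}]'

```text
t: 3.37
eef_pos: [547.3, 216.4, 47.9]
tcp_rot: [-1.57, -0.001, -0.208]
ft_force: [0.6, -1.0, -0.5]
opening: 0.003
```

```bash
python3 st.py
cat > view.py <<'E'
from cell import env
import cv2,sys
im,_=env.read_camera("side")
a=cv2.resize(im[120:280,270:430],None,fx=3.6,fy=3.6,interpolation=cv2.INTER_CUBIC)
cv2.imwrite(f"pics/{sys.argv[1]}.png",a)
E
python3 view.py s1
```

```text
3.3667 jig [-142.9    1.1   47.9] yaw rel 0.006582101602883972 Fjig [ 0.8  0.8 -0.5] 0.003391477841259151
```

View pics/s1.png

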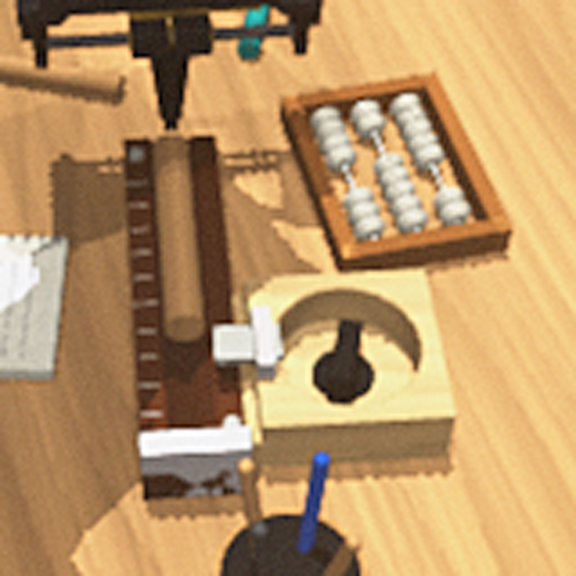

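>>> move_arm --rows '[{"tx":0,"ty":0,"tz":-0.7,"rx":0,"ry":0,"rz":0,"grip":0},{"tx":0,"ty":0,"tz":-0.7,"rx":0,"ry":0,"rz":0,"grip":0},{"tx":0,"ty":0,"tz":-0.7,"rx":0,"ry":0,"rz":0,"grip":0},{"tx":0,"ty":0,"tz":-0.7,"rx":0,"ry":0,"rz":0,"grip":0},{"tx":0,"ty":0,"tz":-0.7,"rx":0,"ry":0,"rz":0,"grip":0},{"tx":0,"ty":0,"tz":-0.7,"rx":0,"ry":0,"rz":0,"grip":0},{"tx":0,"ty":0,"tz":-0.7,"rx":0,"ry":0,"rz":0,"grip":0},{"tx":0,"ty":0,"tz":-0.7,"rx":0,"ry":0,"rz":0,"grip":0},{"tx":0,"ty":0,"tz":-0.7,"rx":0,"ry":0,"rz":0,"grip":0},{"tx":0,"ty":0,"tz":-0.7,"rx":0,"ry":0,"rz":0,"grip":0}]'

```text
t: 4.25
eef_pos: [532.4, 147.1, 47.1]
tcp_rot: [-1.571, 0.0, -0.208]
ft_force: [-0.2, 1.6, 0.2]
opening: 0.003
```

```bash
python3 st.py; python3 view.py s2
```

```text
4.25 jig [-72.    1.4  47.1] yaw rel 0.006369444023211046 Fjig [-1.5 -0.5  0.2] 0.0030313033071841414
```

View pics/s2.png

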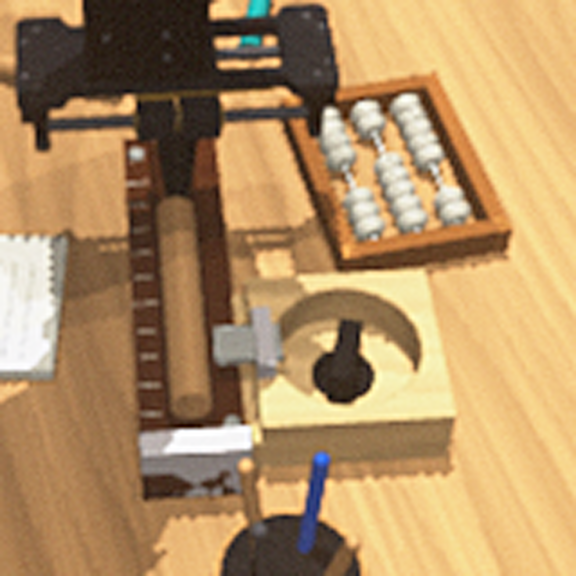

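>>> move_arm --rows '[{"tx":-0.1,"ty":0,"tz":-0.5,"rx":0,"ry":0,"rz":0,"grip":0},{"tx":0,"ty":0,"tz":-0.5,"rx":0,"ry":0,"rz":0,"grip":0},{"tx":0,"ty":0,"tz":-0.4,"rx":0,"ry":0,"rz":0,"grip":0},{"tx":0,"ty":0,"tz":-0.3,"rx":0,"ry":0,"rz":0,"grip":0},{"tx":0,"ty":0,"tz":-0.2,"rx":0,"ry":0,"rz":0,"grip":0},{"tx":0,"ty":0,"tz":0,"rx":0,"ry":0,"rz":0,"grip":0}]'

```text
t: 4.8
eef_pos: [527.6, 129.1, 47.1]
tcp_rot: [-1.571, 0.0, -0.208]
ft_force: [0.6, 0.2, 0.1]
opening: 0.005
```

>>> move_arm --rows '[{"tx":0,"ty":0,"tz":-0.15,"rx":0,"ry":0,"rz":0,"grip":0},{"tx":0,"ty":0,"tz":-0.15,"rx":0,"ry":0,"rz":0,"grip":0}]'

```text
t: 4.97
eef_pos: [527.1, 126.6, 47.1]
tcp_rot: [-1.571, -0.0, -0.208]
ft_force: [1.1, 0.5, -0.5]
opening: 0.003
```

```bash
python3 st.py; python3 view.py s3
```

```text
4.9667 jig [-50.8   0.5  47.1] yaw rel 0.006672033713704284 Fjig [-0.7  0.9 -0.5] 0.0027719858077990974
```

View pics/s3.png

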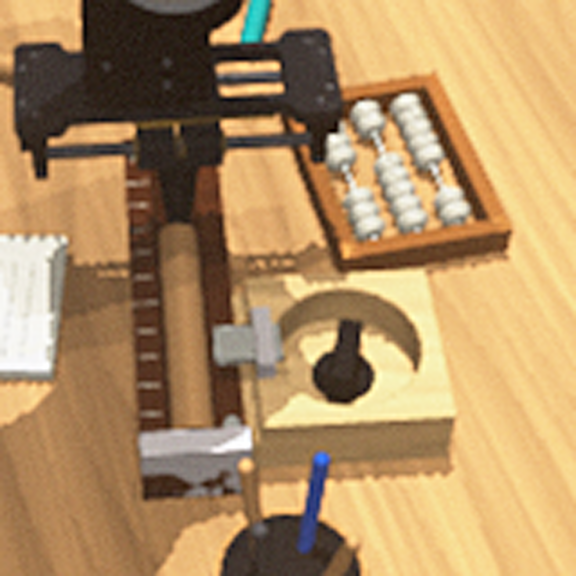

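Close to the stop. Creep until the force rises.

>>> move_arm --rows '[{"tx":0,"ty":0,"tz":-0.15,"rx":0,"ry":0,"rz":0,"grip":0},{"tx":0,"ty":0,"tz":-0.15,"rx":0,"ry":0,"rz":0,"grip":0}]'

```text
t: 5.18
eef_pos: [526.4, 123.6, 47.1]
tcp_rot: [-1.571, 0.0, -0.208]
ft_force: [0.1, -0.1, 0.2]
opening: 0.003
```

>>> move_arm --rows '[{"tx":0,"ty":0,"tz":-0.1,"rx":0,"ry":0,"rz":0,"grip":0},{"tx":0,"ty":0,"tz":-0.1,"rx":0,"ry":0,"rz":0,"grip":0}]'

```text
t: 5.35
eef_pos: [526.2, 121.8, 47.2]
tcp_rot: [-1.57, -0.0, -0.208]
ft_force: [0.2, 12.8, 1.1]
opening: 0.002
```

```bash
python3 st.py
```

```text
5.35 jig [-45.9   0.7  47.2] yaw rel 0.006010188590766963 Fjig [-12.6  -2.6   1.1] 0.0018313454770502407
```

>>> move_arm --rows '[{"tx":0,"ty":0,"tz":0,"rx":0,"ry":0,"rz":0,"grip":0},{"tx":0,"ty":0,"tz":0,"rx":0,"ry":0,"rz":0,"grip":0},{"tx":0,"ty":0,"tz":0,"rx":0,"ry":0,"rz":0,"grip":0},{"tx":0,"ty":0,"tz":0,"rx":0,"ry":0,"rz":0,"grip":0},{"tx":0,"ty":0,"tz":0.1,"rx":0,"ry":0,"rz":0,"grip":0},{"tx":0,"ty":0,"tz":0.2,"rx":0,"ry":0,"rz":0,"grip":0},{"tx":0,"ty":0,"tz":0.5,"rx":0,"ry":0,"rz":0,"grip":0},{"tx":0,"ty":0,"tz":0.5,"rx":0,"ry":0,"rz":0,"grip":0},{"tx":0,"ty":-3,"tz":0,"rx":0,"ry":0,"rz":0,"grip":0},{"tx":0,"ty":-4,"tz":0,"rx":0,"ry":0,"rz":0,"grip":0}]'

```text
t: 6.18
eef_pos: [527.4, 134.6, 115.4]
tcp_rot: [-1.573, 0.006, -0.208]
ft_force: [-0.3, 0.2, 0.9]
opening: 0.006
```

```bash
python3 st.py;python3 view.py s4
```

```text
6.1833 jig [-58.7  -0.9 115.4] yaw rel 0.006850626933778914 Fjig [-0.2 -0.3  0.9] 0.005882025341711147
```

View pics/s4.png

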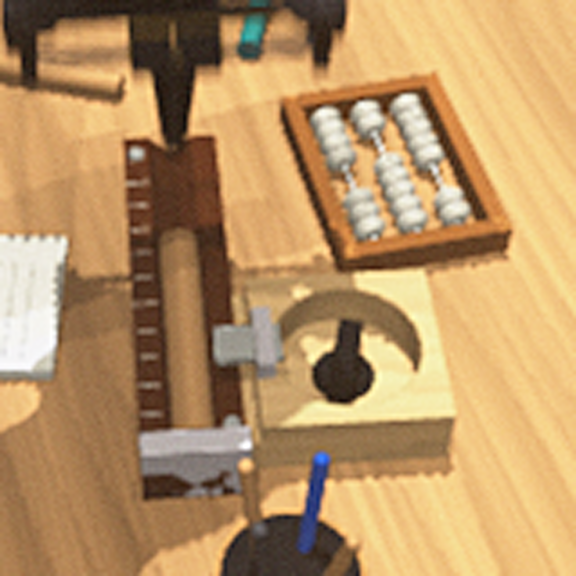

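>>> move_arm --rows '[{"tx":0,"ty":-3.0,"tz":0,"rx":0,"ry":0,"rz":0,"grip":0},{"tx":1.82,"ty":-1.5,"tz":-3.18,"rx":0,"ry":0,"rz":0,"grip":40},{"tx":1.82,"ty":-1.5,"tz":-3.18,"rx":0,"ry":0,"rz":0,"grip":40},{"tx":1.82,"ty":-1.5,"tz":-3.18,"rx":0,"ry":0,"rz":0,"grip":40},{"tx":1.82,"ty":0,"tz":-3.18,"rx":0,"ry":0,"rz":0,"grip":40},{"tx":1.82,"ty":0,"tz":-3.18,"rx":0,"ry":0,"rz":0,"grip":40},{"tx":0,"ty":0,"tz":0,"rx":0,"ry":0,"rz":0,"grip":40},{"tx":0,"ty":0,"tz":0,"rx":0,"ry":0,"rz":0,"grip":40},{"tx":0,"ty":0,"tz":0,"rx":0,"ry":0,"rz":0,"grip":40}]'

```text
t: 6.98
eef_pos: [584.7, -39.7, 191.8]
tcp_rot: [-1.571, 0.001, -0.208]
ft_force: [-0.6, 1.0, -0.1]
opening: 0.4
```

```bash
python3 st.py
python3 - <<'E'
from cell import env
import cv2,pickle,numpy as np
from h import *
c=env.calibration("wrist");im,dp=env.read_camera("wrist");pickle.dump((c,im.copy(),dp),open("w2.pkl","wb"))
p=np.load("jig.npy");Rj=R.from_euler("z",p[2]).as_matrix()
def L(a,col=(0,255,0)):
    q=(proj(c,np.array(a,float)@Rj.T+[p[0],p[1],0])).round().astype(int);cv2.polylines(im,[q],True,col,1)
cv2.imwrite("pics/w2raw.png",im)
L([(130,-30,45),(115,-30,45),(115,30,45),(130,30,45)]);L([(-130,-30,25),(115,-30,25),(115,30,25),(-130,30,25)])
L([(7,37,40),(113,37,40),(113,143,40),(7,143,40)])
t=np.linspace(0,6.28,40);L(np.c_[60+42*np.cos(t),90+42*np.sin(t),40+0*t],(0,0,255))
a=-0.25;q=np.array([(22,7),(-22,7),(-22,-7),(22,-7)])@np.array([[np.cos(a),np.sin(a)],[-np.sin(a),np.cos(a)]])
L(np.c_[q+[60,90],[37]*4],(255,0,0))
cv2.imwrite("pics/w2.png",im)
E
```

```text
6.9833 jig [ 99.4  92.2 191.8] yaw rel 0.006059615977276445 Fjig [-0.9 -0.8 -0.1] 0.3999057168197093
```

View pics/w2.png

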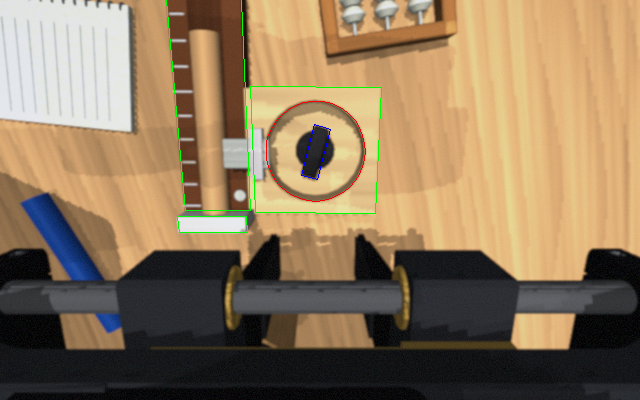

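Run:
```python
import cv2
a=cv2.imread("pics/w2.png")[90:215,240:385];b=cv2.imread("pics/w2raw.png")[90:215,240:385]
b=cv2.convertScaleAbs(b,alpha=2.5)
cv2.imwrite("pics/w2z.png",cv2.resize(cv2.hconcat([a,b]),None,fx=2.75,fy=2.75,interpolation=cv2.INTER_CUBIC))
```

```text
(no output)
```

View pics/w2z.png

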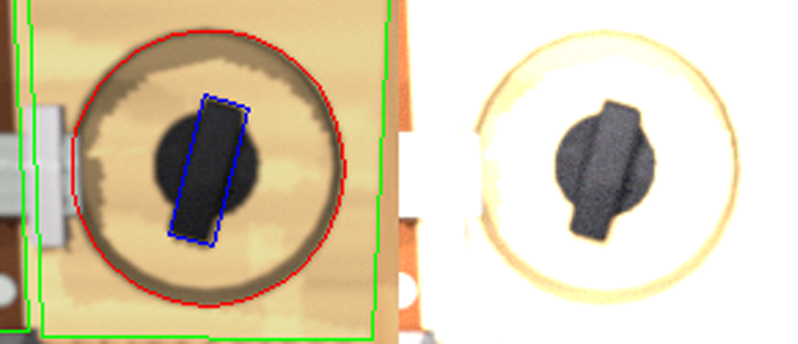

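>>> move_arm --rows '[{"tx":-0.1,"ty":0,"tz":1.95,"rx":0,"ry":0,"rz":0,"grip":40},{"tx":-0.1,"ty":0,"tz":1.95,"rx":0,"ry":0,"rz":0,"grip":40},{"tx":0,"ty":0,"tz":0,"rx":0,"ry":0.12,"rz":0,"grip":40},{"tx":0,"ty":0,"tz":0,"rx":0,"ry":0.12,"rz":0,"grip":40},{"tx":0,"ty":3.5,"tz":0,"rx":0,"ry":0.015,"rz":0,"grip":40},{"tx":0,"ty":3.5,"tz":0,"rx":0,"ry":0,"rz":0,"grip":40},{"tx":0,"ty":0,"tz":0,"rx":0,"ry":0,"rz":0,"grip":40},{"tx":0,"ty":0,"tz":0,"rx":0,"ry":0,"rz":0,"grip":40}]'

```text
t: 7.7
eef_pos: [590.3, -0.3, 121.5]
tcp_rot: [-1.572, 0.003, -0.461]
ft_force: [0.9, 0.2, 0.3]
opening: 0.405
```

```bash
python3 st.py
cat > v2.py <<'E'
from cell import env
import cv2,sys
a,_=env.read_camera("side");b,_=env.read_camera("scene")
a=cv2.resize(a[140:270,290:420],(400,400),interpolation=cv2.INTER_CUBIC)
b=cv2.resize(b[170:270,270:370],(400,400),interpolation=cv2.INTER_CUBIC)
cv2.imwrite(f"pics/{sys.argv[1]}.png",cv2.hconcat([a,b]))
E
python3 v2.py k1; python3 st.py
```

```text
7.7 jig [ 59.7  89.3 121.5] yaw rel -0.2468678891446252 Fjig [-0.4  0.8  0.3] 0.4049784916724298
7.8 jig [ 60.   90.8 123.8] yaw rel -0.24749424529147168 Fjig [-0.  -0.5  0.5] 0.4024856924145156
```

View pics/k1.png

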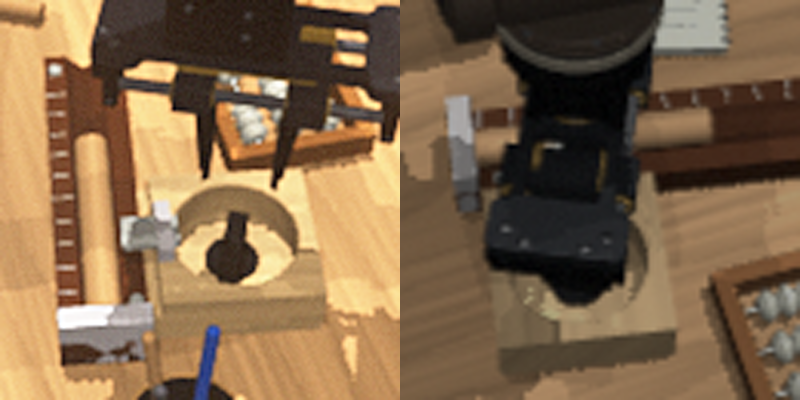

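>>> move_arm --rows '[{"tx":0,"ty":2.5,"tz":0,"rx":0,"ry":0,"rz":0,"grip":40},{"tx":0,"ty":2.5,"tz":0,"rx":0,"ry":0,"rz":0,"grip":40},{"tx":0,"ty":1.8,"tz":0,"rx":0,"ry":0,"rz":0,"grip":40},{"tx":0,"ty":1.0,"tz":0,"rx":0,"ry":0,"rz":0,"grip":40},{"tx":0,"ty":0.5,"tz":0,"rx":0,"ry":0,"rz":0,"grip":40},{"tx":0,"ty":0,"tz":0,"rx":0,"ry":0,"rz":0,"grip":40},{"tx":0,"ty":0,"tz":0,"rx":0,"ry":0,"rz":0,"grip":40}]'

```text
t: 8.38
eef_pos: [591.7, -1.5, 40.4]
tcp_rot: [-1.57, -0.002, -0.463]
ft_force: [-0.0, 0.6, 0.4]
opening: 0.4
```

```bash
python3 st.py; python3 v2.py k2; python3 st.py
```

```text
8.3833 jig [60.6 90.9 40.4] yaw rel -0.24846064534987533 Fjig [-0.6 -0.1  0.4] 0.39955892981854707
8.4833 jig [60.6 90.9 40.4] yaw rel -0.2485184257474482 Fjig [-0.3 -0.8  0. ] 0.3987173156772116
```

View pics/k2.png

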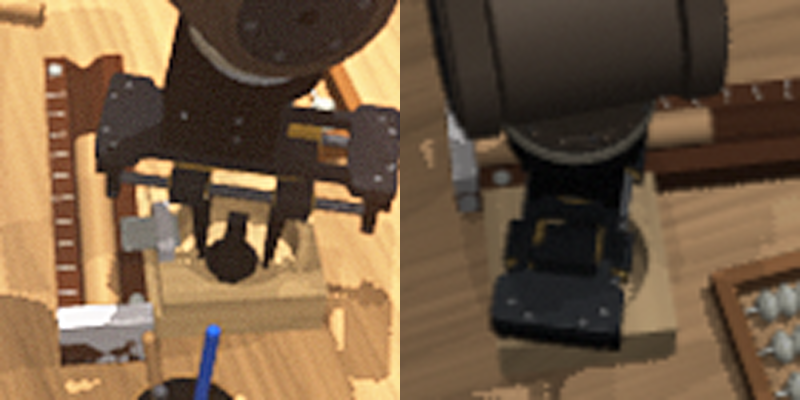

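>>> move_arm --rows '[{"tx":-0.05,"ty":0.2,"tz":0,"rx":0,"ry":0,"rz":0,"grip":30},{"tx":0,"ty":0,"tz":0,"rx":0,"ry":0,"rz":0,"grip":20},{"tx":0,"ty":0,"tz":0,"rx":0,"ry":0,"rz":0,"grip":10},{"tx":0,"ty":0,"tz":0,"rx":0,"ry":0,"rz":0,"grip":5},{"tx":0,"ty":0,"tz":0,"rx":0,"ry":0,"rz":0,"grip":5}]'

```text
t: 8.9
eef_pos: [590.5, -1.2, 37.3]
tcp_rot: [-1.571, 0.0, -0.463]
ft_force: [-0.7, 0.0, 1.2]
opening: 0.146
```

```bash
python3 st.py
```

```text
8.9 jig [60.6 89.7 37.3] yaw rel -0.24855469850993583 Fjig [ 0.1 -0.7  1.2] 0.14594252376943015
```

>>> move_arm --rows '[{"tx":0,"ty":0,"tz":0,"rx":0,"ry":0.07,"rz":0,"grip":5},{"tx":0,"ty":0,"tz":0,"rx":0,"ry":0.1,"rz":0,"grip":5},{"tx":0,"ty":0,"tz":0,"rx":0,"ry":0.1,"rz":0,"grip":5},{"tx":0,"ty":0,"tz":0,"rx":0,"ry":0.1,"rz":0,"grip":5},{"tx":0,"ty":0,"tz":0,"rx":0,"ry":0.1,"rz":0,"grip":5},{"tx":0,"ty":0,"tz":0,"rx":0,"ry":0.1,"rz":0,"grip":5},{"tx":0,"ty":0,"tz":0,"rx":0,"ry":0.1,"rz":0,"grip":5},{"tx":0,"ty":0,"tz":0,"rx":0,"ry":0.1,"rz":0,"grip":5},{"tx":0,"ty":0,"tz":0,"rx":0,"ry":0.1,"rz":0,"grip":5},{"tx":0,"ty":0,"tz":0,"rx":0,"ry":0.1,"rz":0,"grip":5}]'

```text
t: 9.73
eef_pos: [590.5, -1.2, 37.3]
tcp_rot: [-1.571, 0.0, -1.438]
ft_force: [-0.9, 0.5, 1.8]
opening: 0.147
```

```bash
python3 st.py; python3 v2.py k3; python3 -c "
from cell import env;print(env.state()['moment'],env.state()['joints'])"
```

```text
9.7333 jig [60.6 89.7 37.3] yaw rel -1.223281531827799 Fjig [-0.3 -1.   1.8] 0.14690210964109132
[ 0.02149213  0.44675561 -0.04950337] [-1.13984800e-01  6.98070542e-01  1.80685317e+00  2.30912602e-04
  6.36772493e-01  1.32066640e+00]
```

View pics/k3.png

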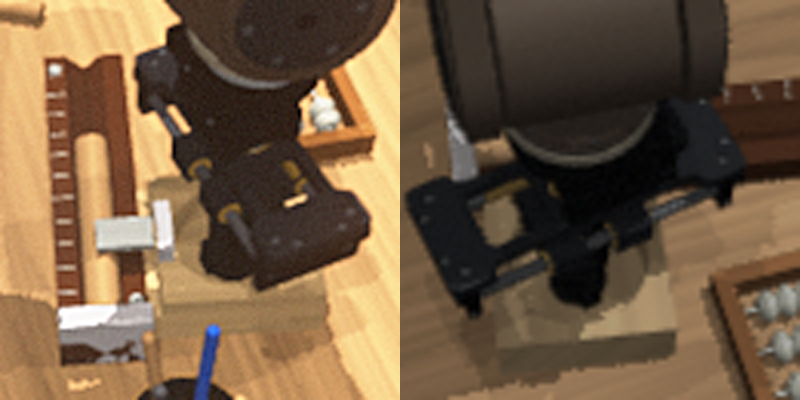

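>>> move_arm --rows '[{"tx":0,"ty":0,"tz":0,"rx":0,"ry":0.06,"rz":0,"grip":5},{"tx":0,"ty":0,"tz":0,"rx":0,"ry":0.06,"rz":0,"grip":5},{"tx":0,"ty":0,"tz":0,"rx":0,"ry":0.06,"rz":0,"grip":5},{"tx":0,"ty":0,"tz":0,"rx":0,"ry":0.04,"rz":0,"grip":5},{"tx":0,"ty":0,"tz":0,"rx":0,"ry":0.03,"rz":0,"grip":5},{"tx":0,"ty":0,"tz":0,"rx":0,"ry":0,"rz":0,"grip":5},{"tx":0,"ty":0,"tz":0,"rx":0,"ry":0,"rz":0,"grip":5}]'

```text
t: 10.42
eef_pos: [590.5, -1.3, 37.3]
tcp_rot: [-1.571, 0.0, -1.68]
ft_force: [-2.7, 1.9, 3.0]
opening: 0.144
```

```bash
python3 st.py; python3 -c "
from cell import env;print(env.state()['moment'])"
```

```text
10.4167 jig [60.6 89.7 37.3] yaw rel -1.4652993714188498 Fjig [-1.3 -3.1  3. ] 0.14395816895060637
[ 0.0862242   0.48224332 -0.080775  ]
```

>>> move_arm --rows '[{"tx":0,"ty":0,"tz":0,"rx":0,"ry":0.03,"rz":0,"grip":5},{"tx":0,"ty":0,"tz":0,"rx":0,"ry":0.02,"rz":0,"grip":5},{"tx":0,"ty":0,"tz":0,"rx":0,"ry":0,"rz":0,"grip":5},{"tx":0,"ty":0,"tz":0,"rx":0,"ry":0,"rz":0,"grip":5}]'

```text
t: 10.75
eef_pos: [590.6, -1.2, 37.2]
tcp_rot: [-1.571, -0.0, -1.73]
ft_force: [-1.5, 1.1, 4.2]
opening: 0.143
```

```bash
python3 st.py; python3 v2.py k4; python3 -c "
from cell import env;print(env.state()['moment'])"
```

```text
10.75 jig [60.6 89.8 37.2] yaw rel -1.5160536522425583 Fjig [-0.8 -1.7  4.2] 0.14334994427107683
[0.10475998 0.38818681 0.59999697]
```

View pics/k4.png

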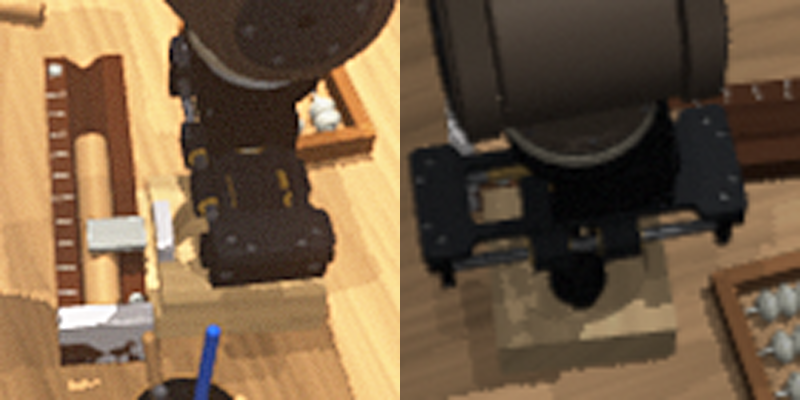

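>>> move_arm --rows '[{"tx":0,"ty":0,"tz":0,"rx":0,"ry":0,"rz":0,"grip":20},{"tx":0,"ty":0,"tz":0,"rx":0,"ry":0,"rz":0,"grip":30},{"tx":0,"ty":0,"tz":0,"rx":0,"ry":0,"rz":0,"grip":36},{"tx":0,"ty":0,"tz":0,"rx":0,"ry":0,"rz":0,"grip":36},{"tx":0,"ty":-1,"tz":0,"rx":0,"ry":0,"rz":0,"grip":36},{"tx":0,"ty":-2,"tz":0,"rx":0,"ry":0,"rz":0,"grip":36},{"tx":0,"ty":-3.5,"tz":0,"rx":0,"ry":0,"rz":0,"grip":36},{"tx":0,"ty":-3.5,"tz":0,"rx":0,"ry":0,"rz":0,"grip":36},{"tx":0,"ty":-3.5,"tz":0,"rx":0,"ry":0,"rz":0,"grip":36},{"tx":0,"ty":-3.5,"tz":0,"rx":0,"ry":0,"rz":0,"grip":36}]'

```text
t: 11.68
eef_pos: [590.2, -1.3, 209.6]
tcp_rot: [-1.57, 0.0, -1.733]
ft_force: [0.1, -0.1, 0.2]
opening: 0.362
```

>>> move_arm --rows '[{"tx":0,"ty":0,"tz":-3,"rx":0,"ry":0,"rz":0,"grip":36},{"tx":0,"ty":0,"tz":-3,"rx":0,"ry":0,"rz":0,"grip":36},{"tx":0,"ty":0,"tz":0,"rx":0,"ry":0,"rz":0,"grip":36},{"tx":0,"ty":0,"tz":0,"rx":0,"ry":0,"rz":0,"grip":36},{"tx":0,"ty":0,"tz":0,"rx":0,"ry":0,"rz":0,"grip":36}]'

```text
t: 12.1
eef_pos: [531.9, 8.3, 207.9]
tcp_rot: [-1.569, 0.0, -1.733]
ft_force: [0.4, 0.6, -0.0]
opening: 0.36
```

```bash
python3 st.py; python3 v2.py k5
python3 - <<'E'
from cell import env
import cv2
im,_=env.read_camera("wrist");cv2.imwrite("pics/w5.png",im)
E
```

```text
12.1 jig [ 63.8  30.4 207.9] yaw rel -1.5186429245878952 Fjig [-0.7  0.2 -0. ] 0.3595078291788784
```

View pics/k5.png

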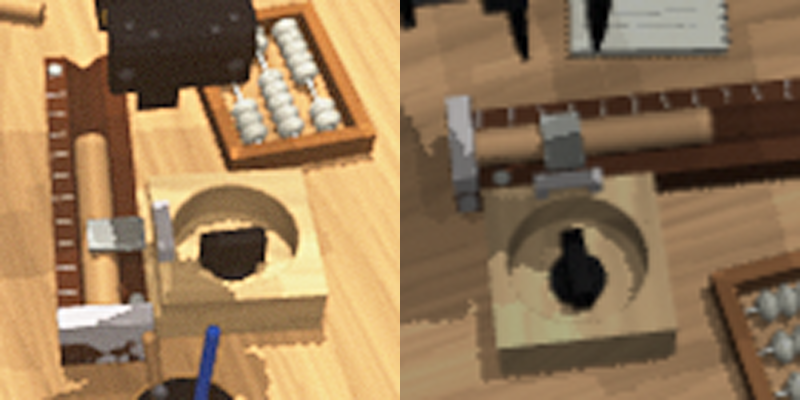

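View pics/w5.png

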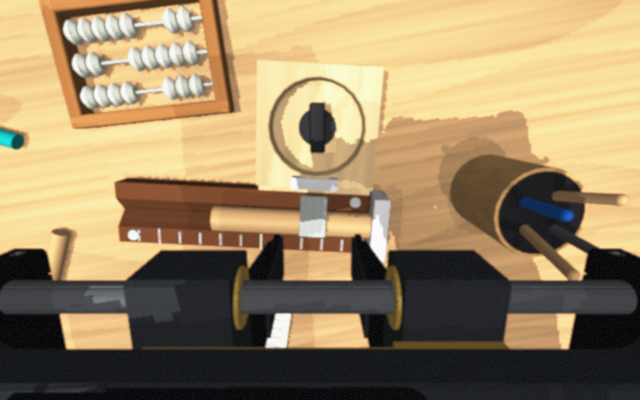

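Run:
```python
from cell import env
import cv2,numpy as np
from h import *
p=np.load("jig.npy");Rj=R.from_euler("z",p[2]).as_matrix()
c=env.calibration("wrist");im,_=env.read_camera("wrist")
W=lambda a:np.array(a,float)@Rj.T+[p[0],p[1],0]
t=np.linspace(0,2*np.pi,40)
for x,col in((-35,(0,255,0)),(115,(0,0,255))):
    q=proj(c,W(np.c_[x+0*t,12*np.cos(t),28+12*np.sin(t)]))
    cv2.polylines(im,[(q*16).round().astype(int)],True,col,1,shift=4)
cv2.imwrite("pics/w6.png",cv2.resize(im[165:260,190:400],None,fx=3.8,fy=3.8,interpolation=cv2.INTER_CUBIC))
```

```text
(no output)
```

View pics/w6.png

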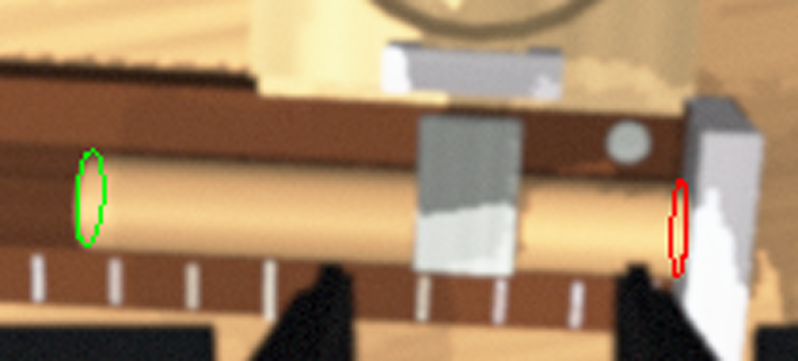

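```bash
python3 -c "
from cell import env
print(env.job_done(),env.state()['t'])"
```

```text
the job is handed in; nothing more can be done
the job is handed in; nothing more can be done
```

The rod is against the end stop, the knob is turned clockwise to its end, and the bolt is out over the rod. The job went in at about 12 s of the 42 s allowed.

- **Rod:** I pushed it along the groove with closed fingers until about 13 N built up against the stop, held it there for about 0.3 s, then backed off. A last overlay on the wrist picture, good to 1–2 mm, puts the rod's ends where they should be and shows no gap at the stop.
- **Knob:** It started about 0.25 rad clockwise, not at 0. I gripped the bar and turned it until the tool stood at about 1.52 rad and the moment jumped to 0.6 N m, which I took as the end of travel. I then let go and lifted clear. The pictures show the bar square to the groove and the bolt over the rod.
- **Robot and bystanders:** The gripper ended about 190 mm above the table with near-zero force. It came close to none of the counting frame, notebook or pencil pot. I saw no movement of them in the pictures but did not measure it.

My first two move calls were refused for missing fields and moved nothing. No other check failed or disagreed, and the hand-in gave no verdict.

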